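# Weed out the weak sack clip at the bun bench

## Task

Three yellow spring clips for closing flour sacks lie in the marked bays of a white board on the bakery's steel bench; they look alike, but one has lost its spring. Squeeze their handles gently to feel which one gives way easily, and put that weak clip in the red tray. Leave the two good clips lying on the board where they are: squeeze them, but do not lift or carry them.

Things in the scene. Friction and masses are not known exactly. Their poses are not given: they have to be found in the camera images.
- bay_1 (a point): Centre of the left of three clips: on its hinge pin, half-way up, 28 mm above the bench (the white board is 8 mm thick). x: the clip's length, handles to jaws; z up. The clip, 92 x 40 (high) mm, 55 to 90 g, lies loose on edge, pin upright, within 5 mm and 6 degrees of this. Seen from above a Y: flat upright handles spread towards -x, end 46 mm behind the point, grip pads centred 34 mm behind.
- bay_2 (a point): The same for the middle clip, 165 mm from bay_1. For all three: across y the handles measure 53 mm over their ends at rest, 22 to 25 mm when squeezed home, where they stop. Squeezed at the grip pads with 20 N a good clip gives only some 9 mm in all, to about 44 mm (home would take about 80 N); the weak one goes home at about 4 N. Jaws end 45 mm ahead of the point.
- bay_3 (a point): The same for the right clip, 165 mm from bay_2. The handles of all three spring back when let go. Exactly one of the three clips is weak; which bay it lies in changes from run to run and cannot be seen. The bays are points on the board (170 x 500 mm, fixed): they do not follow a clip that is moved.
- reject_tray: Open red plastic tray fixed on the bench, 240 (its x) by 200 (its y) mm, 30 mm high, walls and floor 5 mm thick. Origin at the centre of its underside, on the bench; z up.

How it is judged:
By the outcome, as a careful person would: the job done as asked, in the order asked, and still so for the second after the job is handed in, with the robot touching nothing.
It also fails if it takes over 64 s, if anything falls off the work surface, if the arm or the gripper's body presses on something with over 40 N, if the wrist force passes 120 N, or if a joint passes its speed limit or range.

## Robot

A 7-joint arm with a two-finger parallel gripper is mounted at the origin on the work surface. World frame = base frame: x ahead of the robot, y to its left, z up, the work surface at z = 0. Lengths are in m, angles in rad, forces in N, time in s.
With the tool pointing down it reaches from about 0.425 to 0.925 m from the base axis. Payload 6.8 kg.
Tool frame: the origin (TCP) lies midway between the tips of the shut fingers; the grasp point (between the pads) lies 19 mm behind it; z points along the fingers, x is the direction in which the jaws open and shut, and the axes are right-handed (so a half turn about z gives the same grasp; the last joint's range is limited). The gripper opens to 85 mm and grips with 20 to 120 N. Pads are 22 mm wide; open, the fingers measure 114 mm over their backs; the gripper's body (76 mm by 85 mm) begins 54 mm behind the grasp point. The pads swing forward as they close: fully open they stand 13 mm farther back than shut.
Start: joints at [1.048, 0.477, 0.022, 1.555, -0.011, 1.109, -0.083], TCP at [0.272, -0.618, 0.231] pointing down, gripper open.
Joint ranges: [-2.96, 2.96], [-0.34, 2.1], [-1.41, 1.46], [0.24, 2.44], [-1.37, 4.51], [0.17, 1.92], [-2.96, 2.96]. Speed limits (rad/s): [2.39, 2.39, 3.14, 3.14, 3.14, 3.14, 3.14].

## Interface

Orientations are given as a unit quaternion [w, x, y, z].
In Python, from station import bot gives the robot as it stands.
- The arm moves only by the tool step_arm, never from a script. Its argument "increments" is a list of rows, each a list of 7 numbers: the shift along the tool's x, y, z in cm, then the turn, a rotation vector about the tool's x, y, z in degrees, then the closure, from 0 (fully open) to 1 (shut). A call has 1 to 20 rows; each row shifts and turns the commanded pose from where the row before left it, along the tool's axes as they then stand; what a row does not reach is not made up. A row lasts 1/10 s, in which the tool goes at most 50 mm and 8.59 degrees, less where a joint would pass 70% of its speed; a pose out of reach is approached as far as the arm can. A call is refused whole if a number of a shift passes 5 or a number of a turn 8.59, either way. A call with a gripper value outside its range is refused whole. The fingers move at their own pace and stop on an object; "squeeze" is the grip in N (left out, the last holds). Time passes only in rows, so rows that do not move let the fingers close. It gives the time, the measured TCP pose, the force and the opening at its end, in the units of the state.
- bot.get_obs(): the state, without advancing time (a new reading comes with each control period).
- bot.read_camera(name): name is "side" or "top"; returns a dict with "pixels" (400x640x3 uint8, red, green, blue), "vertical_fov" (degrees; the focal length in pixels is half the picture's height over the tangent of half this angle, whatever the lens; pixels are square), "cx", "cy" (the principal point, pixels), "camera_from_world" (4x4, takes a point from world to camera coordinates). Camera axes: x right, y down, z forward; pixel columns grow to the right and rows downward; lengths in m; the calibration is good to about 2 mm. A picture is of the moment at which its call begins. There is no depth.
- bot.hand_in(): hands the job in, once; it reports no verdict.
Trained networks look in a picture, given as the dict that the camera call returned (one of the last four; its "shot" number tells which), for a name from the list of things; names that differ only in an ending like _2 or _b are one class to them, and where a whole thing is asked for, a point or a joint stands for the part that bears it (a point fixed in the world has none). Each returns a list of dicts, best first, with "score" (0 to 1); they miss things now and then, are a little off and sometimes report something else, mostly with a low value. They report only what shows in the picture. A call takes as long as a camera call.
- bot.find_in(picture, query): "point" ([column, row] in pixels, amid what is visible of it).
- bot.cut_out(picture, query): "pixels" (400x640 bool, what is visible of it) and "point" ([column, row] in pixels, amid what is visible of it).
- bot.pinpoint(picture, query): "point" ([column, row] in pixels: a listed point, or the origin of a listed thing).
The state is a dict: "t": time; "q": joint angles; "joint_vel": joint speeds; "joint_torque": joint torques, N m; "eef_pos": TCP position; "tool_rot": TCP orientation; "contact_force": force on the tool from outside, world axes, zero at the start; "torque": the same for the moment, N m; "gripper_width": opening from 0.0 (shut) to 1.0 (fully open).
Only numpy, scipy, OpenCV 4.12 (cv2) and the standard library are available. Lean on these libraries where they do the work, as an engineer would, in place of code of your own. Each camera call takes 0.05 s, during which the arm holds its last target.

## Working session

There is one attempt and no reset: what is moved stays moved. The work goes in short steps, Python scripts to look and compute and a tool call to move; the robot and the scene stay as the last step left them, time stands still between calls to the robot, and variables do not carry over. Pictures are saved under pics/ and viewed, and the job is handed in when it is done.

Besides the shell and the picture viewer there is one more tool, called after "Call:" by a JSON object that holds its "op" and its "data", one argument or row to a line. step_arm: Moves the arm, as the interface text tells. Its arguments: {"type":"object","properties":{"increments":{"type":"array"},"squeeze":{"type":"number"}},"required":["increments"]}

```bash
ls; mkdir -p pics; python3 - <<'E'
from station import bot
import cv2,numpy as np
o=bot.get_obs()
print(o)
for n in ("top","side"):
    p=bot.read_camera(n)
    cv2.imwrite(f"pics/{n}0.png",p["pixels"][:,:,::-1])
    print(n,p["vertical_fov"],p["cx"],p["cy"],p["camera_from_world"],p["shot"])
    for q in ("bay_1","reject_tray"):
        for r in bot.pinpoint(p,q): print(q,r)
E
```

```text
pics
{'t': 0.0, 'q': array([ 1.04794384,  0.47776954,  0.0223377 ,  1.55645418, -0.0115082 ,
        1.10928   , -0.083113  ]), 'joint_vel': array([-1.00150518e-03, -1.52569911e-03, -2.71317487e-04, -4.89938149e-05,
        1.15833941e-03, -1.03255082e-03,  1.37033655e-04]), 'joint_torque': array([-2.12438777e-04, -5.96443534e+01,  1.60789009e+00, -2.81196696e+01,
        1.24652154e-02,  9.27776797e-03,  2.43896892e-05]), 'eef_pos': array([ 0.27175414, -0.61723849,  0.230345  ]), 'tool_rot': array([-4.34296824e-04,  8.37546551e-01, -5.46365245e-01, -7.78579040e-04]), 'contact_force': array([ 0.56784704,  0.52206529, -0.58684361]), 'torque': array([-0.01845987,  0.00819948,  0.02757784]), 'gripper_width': 1.00188595361753}
top 57.236588888081734 320.58588323922277 203.58601838421913 [[-0.02885773 -0.99924038  0.02618955  0.01023486]
 [-0.99494639  0.02619322 -0.09693085  0.55372974]
 [ 0.09617123 -0.02885441 -0.99494649  0.80238508]
 [ 0.          0.          0.          1.        ]] 1
bay_1 {'point': [448.0, 216.0], 'score': 0.93}
bay_1 {'point': [300.0, 216.5], 'score': 0.9}
bay_1 {'point': [373.2, 215.8], 'score': 0.9}
reject_tray {'point': [184.3, 232.3], 'score': 0.57}
side 50.05132415190637 314.7639407780463 196.77045569910476 [[-0.97910757 -0.20307207 -0.01049306  0.55013947]
 [-0.14886592  0.75099459 -0.64330869  0.09974589]
 [ 0.13851826 -0.62830635 -0.76553499  0.94491026]
 [ 0.          0.          0.          1.        ]] 2
bay_1 {'point': [341.1, 159.7], 'score': 0.88}
bay_1 {'point': [354.5, 121.1], 'score': 0.78}
bay_1 {'point': [325.5, 211.7], 'score': 0.69}
reject_tray {'point': [316.1, 330.6], 'score': 0.86}
```

View pics/top0.png

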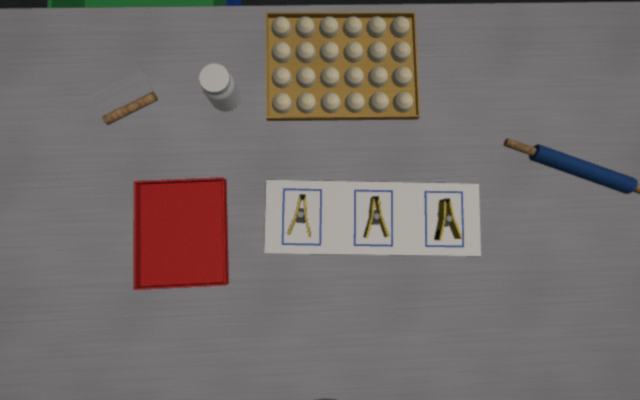

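View pics/side0.png

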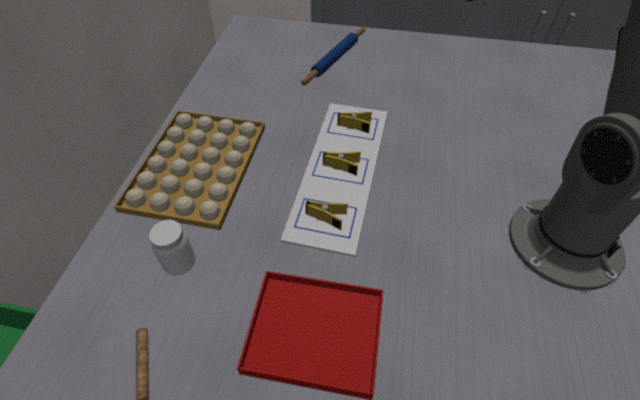

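```bash
cat > h.py <<'E'
import numpy as np
from station import bot
def ray(p,pt):
    f=200/np.tan(np.radians(p["vertical_fov"]/2)); T=np.array(p["camera_from_world"])
    d=np.array([(pt[0]-p["cx"])/f,(pt[1]-p["cy"])/f,1]); R=T[:3,:3]
    return -R.T@T[:3,3], R.T@d
def atz(p,pt,z):
    c,d=ray(p,pt); return c+d*(z-c[2])/d[2]
def proj(p,X):
    f=200/np.tan(np.radians(p["vertical_fov"]/2)); T=np.array(p["camera_from_world"])
    c=T[:3,:3]@np.array(X)+T[:3,3]; return np.array([f*c[0]/c[2]+p["cx"],f*c[1]/c[2]+p["cy"]])
E
python3 - <<'E'
from h import *
import cv2
for n in ("top","side"):
    p=bot.read_camera(n)
    for r in bot.pinpoint(p,"bay_1"): print(n,r['point'],atz(p,r['point'],.028).round(4))
    for r in bot.pinpoint(p,"reject_tray"): print(n,r,atz(p,r['point'],.0).round(4))
    hsv=cv2.cvtColor(p["pixels"],cv2.COLOR_RGB2HSV)
    np.save(f"pics/{n}.npy",p["pixels"])
    for r in bot.cut_out(p,"bay_1"):
        m=r["pixels"]; ys,xs=np.nonzero(m); print("mask",r["point"],r["score"],m.sum(),xs.min(),xs.max(),ys.min(),ys.max())
        if n=="top":
            for zz in (.048,): 
                P=np.array([atz(p,(x,y),zz)[:2] for x,y in zip(xs,ys)])
                rc=cv2.minAreaRect((P*1000).astype(np.float32)); print(rc)
    if n=="top":
        cv2.imwrite("pics/topzoom.png",cv2.resize(p["pixels"][150:290,240:500,::-1],None,fx=3,fy=3,interpolation=cv2.INTER_CUBIC))
E
```

```text
top [302.2, 213.5] [0.5324 0.037  0.028 ]
top [447.3, 217.4] [ 0.5146 -0.2919  0.028 ]
top [373.2, 215.2] [ 0.5242 -0.1232  0.028 ]
top {'point': [182.5, 232.3], 'score': 0.88} [0.4985 0.313  0.    ]
mask [367.2, 218.6] 0.58 14648 264 481 179 256
((518.1365356445312, -118.96347045898438), (478.611572265625, 165.96922302246094), 87.57112121582031)
side [351.7, 120.7] [ 0.5171 -0.2838  0.028 ]
side [345.1, 159.7] [ 0.511  -0.1316  0.028 ]
side [327.9, 214.2] [0.5216 0.0469 0.028 ]
side {'point': [313.8, 331.9], 'score': 0.58} [0.4994 0.3102 0.    ]
mask [336.2, 188.9] 0.71 7841 281 386 103 255
```

View pics/topzoom.png

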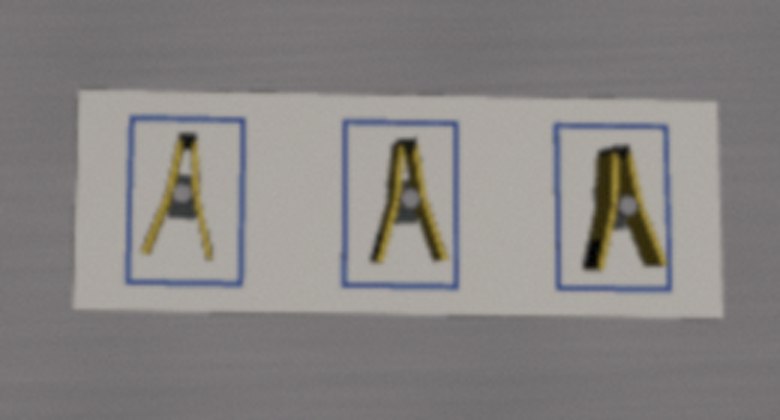

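```bash
python3 - <<'E'
from h import *
import cv2
p=bot.read_camera("top"); px=p["pixels"]
hsv=cv2.cvtColor(px,cv2.COLOR_RGB2HSV)
# bay rectangles (blue)
b=((hsv[...,0]>100)&(hsv[...,0]<130)&(hsv[...,1]>90)).astype(np.uint8); b[:170]=0;b[270:]=0;b[:,:260]=0;b[:,485:]=0
n,l,s,c=cv2.connectedComponentsWithStats(b,connectivity=8)
for i in range(1,n):
    if s[i,4]>40:
        ys,xs=np.nonzero(l==i); rc=cv2.minAreaRect(np.c_[xs,ys].astype(np.float32))
        print("rect",rc, atz(p,rc[0],.008).round(4))
        box=cv2.boxPoints(rc); print([atz(p,q,.008)[:2].round(4) for q in box])
y=((hsv[...,0]>15)&(hsv[...,0]<38)&(hsv[...,1]>110)).astype(np.uint8); y[:180]=0;y[250:]=0;y[:,:270]=0;y[:,485:]=0
n,l,s,c=cv2.connectedComponentsWithStats(y,connectivity=8)
for i in range(1,n): 
    if s[i,4]>15: print(s[i],c[i])
for rr in ((285,320),(357,392),(427,462)):
    m=y.copy(); m[:,:rr[0]]=0; m[:,rr[1]:]=0
    ys,xs=np.nonzero(m)
    P=np.array([atz(p,(x,yy),.048)[:2] for x,yy in zip(xs,ys)])
    print("x",P[:,0].min(),P[:,0].max())
    for yy in range(ys.min(),ys.max()+1,3):
        q=xs[ys==yy]; 
        if len(q): a=atz(p,(q.min()-.5,yy),.048);bb=atz(p,(q.max()+.5,yy),.048); print(yy,a[:2].round(4),bb[:2].round(4),((a+bb)/2)[1].round(4))
E
```

```text
[288 197  14  37  81] [294.75308642 215.60493827]
[303 197   7  39  65] [305.56923077 215.07692308]
[365 198  24  39 250] [375.632 216.708]
[437 200  25  39 412] [446.57524272 218.8131068 ]
x 0.4835172229867102 0.5675252016357494
197 [0.5676 0.0416] [0.5673 0.0306] 0.0361
200 [0.561 0.044] [0.5606 0.0308] 0.0374
203 [0.5544 0.0463] [0.5539 0.0287] 0.0375
206 [0.5478 0.0487] [0.5473 0.0289] 0.0388
209 [0.5412 0.0488] [0.5407 0.0291] 0.039
212 [0.5347 0.0512] [0.5341 0.0292] 0.0402
215 [0.5281 0.0535] [0.5275 0.0294] 0.0415
218 [0.5216 0.0558] [0.5208 0.0274] 0.0416
221 [0.5151 0.0582] [0.5142 0.0275] 0.0429
224 [0.5086 0.0627] [0.5076 0.0255] 0.0441
227 [0.5021 0.065 ] [0.501  0.0235] 0.0442
230 [0.4957 0.0673] [0.4944 0.0237] 0.0455
233 [0.4892 0.0696] [0.4878 0.0217] 0.0456
x 0.4777663858733002 0.5611213224029171
198 [ 0.5612 -0.1198] [ 0.561  -0.1243] -0.122
201 [ 0.5546 -0.1151] [ 0.5541 -0.1329] -0.124
204 [ 0.5479 -0.1148] [ 0.5474 -0.1348] -0.1248
207 [ 0.5413 -0.1145] [ 0.5407 -0.1345] -0.1245
210 [ 0.5347 -0.112 ] [ 0.534  -0.1364] -0.1242
213 [ 0.5281 -0.1117] [ 0.5274 -0.13
[... 309 characters left out ...]
22 -0.0988] [ 0.4808 -0.1495] -0.1241
x 0.4686975785013652 0.5525337260404929
200 [ 0.5526 -0.2782] [ 0.5524 -0.2827] -0.2805
203 [ 0.5461 -0.2688] [ 0.5454 -0.2935] -0.2812
206 [ 0.5394 -0.2684] [ 0.5388 -0.2931] -0.2808
209 [ 0.5327 -0.268 ] [ 0.532  -0.2949] -0.2815
212 [ 0.5261 -0.2654] [ 0.5253 -0.2967] -0.2811
215 [ 0.5195 -0.265 ] [ 0.5186 -0.2985] -0.2818
218 [ 0.5128 -0.2646] [ 0.5119 -0.2981] -0.2813
221 [ 0.5062 -0.2642] [ 0.5052 -0.2999] -0.2821
224 [ 0.4996 -0.2616] [ 0.4985 -0.3017] -0.2816
227 [ 0.493  -0.2612] [ 0.4918 -0.3058] -0.2835
230 [ 0.4864 -0.2608] [ 0.4851 -0.3076] -0.2842
233 [ 0.4798 -0.2626] [ 0.4784 -0.3094] -0.286
236 [ 0.4732 -0.26  ] [ 0.4718 -0.3112] -0.2856
```

```bash
python3 - <<'E'
from h import *
p=bot.read_camera("top")
cv=lambda q:((q[0]+.5)/3-.5+240,(q[1]+.5)/3-.5+150)
for nm,pin,L,R,J,rect in (("1",(182,192),(147,252),(210,260),(188,136),[(131,117),(245,119),(242,285),(127,283)]),
 ("2",(410,198),(377,262),(442,260),(407,143),[(344,122),(458,123),(457,287),(342,285)]),
 ("3",(628,205),(597,268),(661,264),(622,150),[(557,125),(667,127),(670,290),(557,288)])):
    P,l,r,j=[atz(p,cv(q),.048)[:2] for q in (pin,L,R,J)]
    h=(l+r)/2; d=j-h
    print(nm,"pin",P.round(4),"ends",l.round(4),r.round(4),np.hypot(*(l-r)).round(4),"mid",h.round(4),"jaw",j.round(4),"len",np.hypot(*d).round(4),"yaw pin-h",np.degrees(np.arctan2(*(P-h)[::-1])).round(1),"h-j",np.degrees(np.arctan2(d[1],d[0])).round(1))
    c=np.array([atz(p,cv(q),.008)[:2] for q in rect]); m=(c[0]+c[1]-c[2]-c[3]); print("  rect",c.mean(0).round(4),np.degrees(np.arctan2(m[1],m[0])).round(1),"pads@-34",(P+(h-P)/np.hypot(*(h-P))*.034).round(4))
E
```

```text
1 pin [0.5307 0.0407] ends [0.4877 0.0671] [0.4806 0.0215] 0.0462 mid [0.4841 0.0443] jaw [0.5718 0.0353] len 0.0882 yaw pin-h -4.5 h-j -5.9
  rect [0.527  0.0386] -2.6 pads@-34 [0.4968 0.0433]
2 pin [ 0.5218 -0.1266] ends [ 0.4756 -0.1004] [ 0.4757 -0.1481] 0.0478 mid [ 0.4757 -0.1243] jaw [ 0.5625 -0.1262] len 0.0868 yaw pin-h -2.9 h-j -1.3
  rect [ 0.52   -0.1262] -3.0 pads@-34 [ 0.4878 -0.1249]
3 pin [ 0.5122 -0.288 ] ends [ 0.4666 -0.2622] [ 0.4681 -0.3098] 0.0477 mid [ 0.4674 -0.286 ] jaw [ 0.5531 -0.2861] len 0.0857 yaw pin-h -2.6 h-j -0.1
  rect [ 0.5129 -0.2914] -3.0 pads@-34 [ 0.4782 -0.2865]
```

Call:
{"op": "step_arm", "data": {
  "increments": [
    [0,0,0,0,0,8.25,0],
    [0,0,0,0,0,8.25,0],
    [0,0,0,0,0,8.25,0],
    [-2.5,-1.5,0,0,0,0,0],
    [-2.5,-1.5,0,0,0,0,0],
    [-2.5,-1.5,0,0,0,0,0],
    [-2.5,-1.5,0,0,0,0,0],
    [-2.5,-1.5,0,0,0,0,0],
    [-2.5,-1.5,0,0,0,0,0],
    [-2.5,-1.5,0,0,0,0,0],
    [-2.5,-1.5,0,0,0,0,0],
    [-2.5,-1.5,0,0,0,0,0],
    [-2.5,-1.5,0,0,0,0,0],
    [-2.5,-1.5,0,0,0,0,0],
    [-2.5,-1.5,0,0,0,0,0],
    [-2.5,-1.5,0,0,0,0,0],
    [0,0,0,0,0,0,0],
    [0,0,0,0,0,0,0]
  ],
  "squeeze": 20
}}

```text
t: 2.6
eef_pos: [0.4729, -0.2958, 0.2314]
tool_rot: [-0.0, -0.702, 0.713, -0.0]
contact_force: [-0.2, -0.2, -0.9]
gripper_width: 1.0
```

```bash
cat >> h.py <<'E'
from scipy.spatial.transform import Rotation as Ro
def need(x,y,z,clip_yaw):
    o=bot.get_obs(); w=o["tool_rot"]; R=Ro.from_quat([w[1],w[2],w[3],w[0]]); M=R.as_matrix()
    t=np.radians(clip_yaw-90); X=np.array([np.cos(t),np.sin(t),0]); Z=np.array([0,0,-1.]); T=np.c_[X,np.cross(Z,X),Z]
    rv=Ro.from_matrix(M.T@T).as_rotvec(degrees=True)
    d=np.array([x,y,z])-o["eef_pos"]
    print("t",o["t"],"pos",o["eef_pos"].round(4),"w",round(o["gripper_width"],3),"F",o["contact_force"].round(2),"q",np.round(o["q"],2))
    print("turn",rv.round(2),"shift cm now-axes",(M.T@d*100).round(2),"after-turn axes",(T.T@d*100).round(2))
E
python3 - <<'E'
from h import *
need(.478,-.2863,.10,-1)
E
```

```text
t 2.6 pos [ 0.4729 -0.2958  0.2314] w 1.0 F [-0.22 -0.22 -0.92] q [ 0.47  0.29 -0.03  1.84  0.01  1.02 -1.15]
turn [-0.01 -0.01  0.11] shift cm now-axes [-0.96 -0.5  13.14] after-turn axes [-0.96 -0.49 13.14]
```

Call:
{"op": "step_arm", "data": {
  "increments": [
    [-0.5,-0.25,2,0,0,0,0],
    [-0.46,-0.25,3,0,0,0,0],
    [0,0,3,0,0,0,0],
    [0,0,3,0,0,0,0],
    [0,0,2.1,0,0,0,0],
    [0,0,0,0,0,0,0],
    [0,0,0,0,0,0,0]
  ]
}}

```text
t: 3.3
eef_pos: [0.4773, -0.2878, 0.1007]
tool_rot: [-0.0, -0.7, 0.714, 0.0]
contact_force: [0.3, -0.8, 0.2]
gripper_width: 1.003
```

```bash
python3 - <<'E'
from h import *
import cv2
need(.478,-.2863,.013,-1)
for n in ("top","side"):
    p=bot.read_camera(n)
    a=(250,60,500,260) if n=="side" else (340,120,540,320)
    cv2.imwrite(f"pics/{n}1.png",cv2.resize(p["pixels"][a[1]:a[3],a[0]:a[2],::-1],None,fx=3,fy=3,interpolation=cv2.INTER_CUBIC))
E
```

```text
t 3.3 pos [ 0.4773 -0.2878  0.1007] w 1.003 F [ 0.28 -0.81  0.19] q [ 0.46  0.45 -0.04  1.95  0.02  0.75 -1.18]
turn [ 0.02 -0.02 -0.08] shift cm now-axes [-0.16 -0.07  8.76] after-turn axes [-0.16 -0.07  8.77]
```

View pics/side1.png

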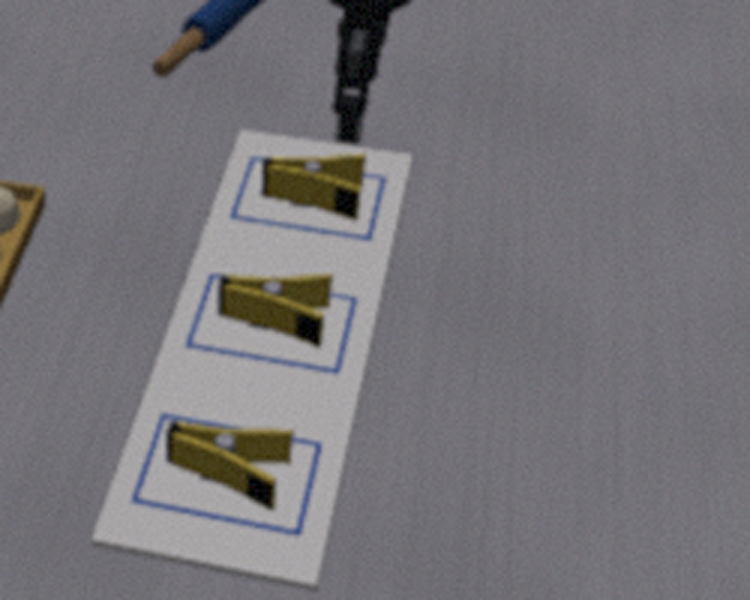

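View pics/top1.png

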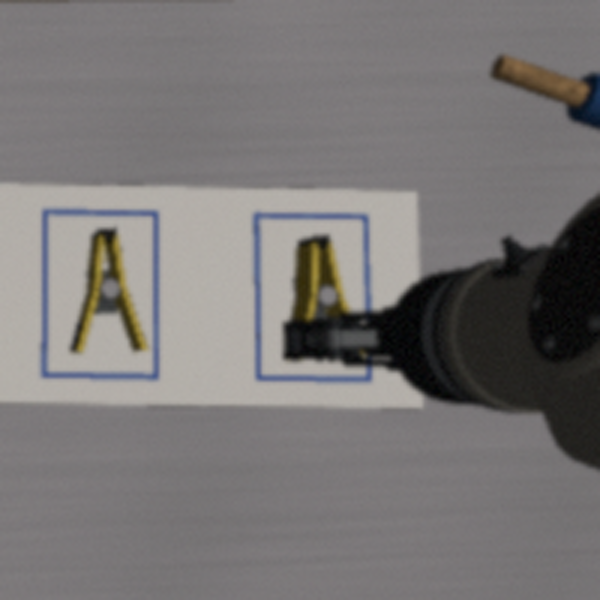

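```bash
python3 - <<'E'
from h import *
p=bot.read_camera("side")
cv=lambda q:((q[0]+.5)/3-.5+250,(q[1]+.5)/3-.5+60)
for n,pin,near,far in ((3,(313,166),(360,190),(363,155)),(2,(273,287),(323,318),(331,277)),(1,(225,440),(275,486),(293,431))):
    P,a,b=[atz(p,cv(q),.048)[:2] for q in (pin,near,far)]
    print(n,"pin",P.round(4),"near",a.round(4),"far",b.round(4),"mid",((a+b)/2).round(4))
E
```

```text
3 pin [ 0.5121 -0.2845] near [ 0.4665 -0.2597] far [ 0.4698 -0.3085] mid [ 0.4682 -0.2841]
2 pin [ 0.5218 -0.1246] near [ 0.4765 -0.0973] far [ 0.4766 -0.1455] mid [ 0.4766 -0.1214]
1 pin [0.5301 0.0418] near [0.4867 0.0766] far [0.4819 0.0234] mid [0.4843 0.05  ]
```

Call:
{"op": "step_arm", "data": {
  "increments": [
    [-0.2,-0.05,2,0,0,0,0],
    [0,0,2,0,0,0,0],
    [0,0,2,0,0,0,0],
    [0,0,1.5,0,0,0,0],
    [0,0,1.2,0,0,0,0],
    [0,0,0,0,0,0,0],
    [0,0,0,0,0,0,0]
  ]
}}

```text
t: 4.15
eef_pos: [0.4786, -0.2849, 0.0137]
tool_rot: [0.0, -0.701, 0.713, -0.0]
contact_force: [0.9, 0.7, 0.0]
gripper_width: 1.001
```

```bash
python3 - <<'E'
from h import *
import cv2
need(.478,-.2855,.013,-1)
for n in ("side",):
    p=bot.read_camera(n)
    a=(300,60,450,180)
    cv2.imwrite(f"pics/{n}2.png",cv2.resize(p["pixels"][a[1]:a[3],a[0]:a[2],::-1],None,fx=5,fy=5,interpolation=cv2.INTER_CUBIC))
E
```

```text
t 4.15 pos [ 0.4786 -0.2849  0.0137] w 1.001 F [0.89 0.74 0.01] q [ 0.45  0.58 -0.03  1.99  0.04  0.57 -1.19]
turn [-0.03 -0.01  0.01] shift cm now-axes [0.06 0.06 0.07] after-turn axes [0.06 0.06 0.07]
```

View pics/side2.png

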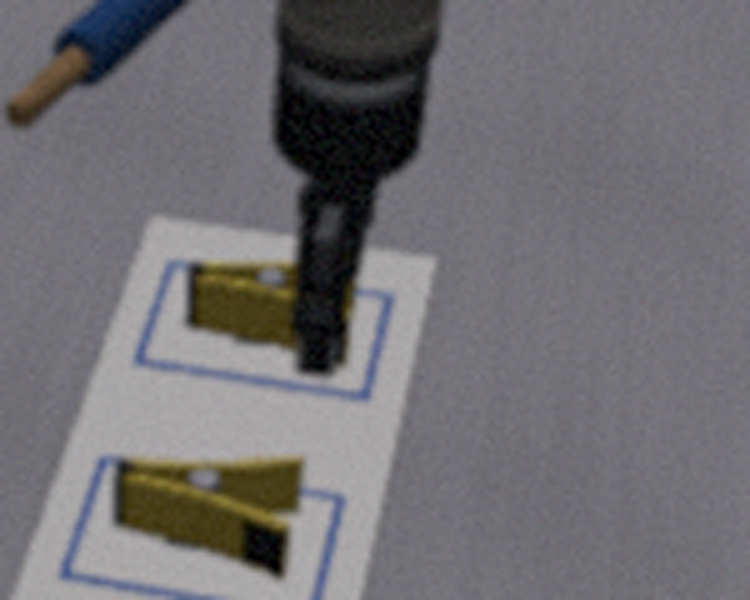

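Call:
{"op": "step_arm", "data": {
  "increments": [
    [0,0,0,0,0,0,0.2],
    [0,0,0,0,0,0,0.3],
    [0,0,0,0,0,0,0.36],
    [0,0,0,0,0,0,0.4],
    [0,0,0,0,0,0,0.44],
    [0,0,0,0,0,0,0.5],
    [0,0,0,0,0,0,0.55],
    [0,0,0,0,0,0,0.6],
    [0,0,0,0,0,0,0.65],
    [0,0,0,0,0,0,0.7],
    [0,0,0,0,0,0,0.8],
    [0,0,0,0,0,0,0.8],
    [0,0,0,0,0,0,0.8]
  ],
  "squeeze": 20
}}

```text
t: 5.5
eef_pos: [0.4785, -0.2851, 0.0136]
tool_rot: [0.0, -0.701, 0.713, -0.0]
contact_force: [-3.1, -1.1, 5.4]
gripper_width: 0.261
```

```bash
python3 - <<'E'
from h import *
import cv2
need(.478,-.2855,.013,-1)
for n in ("side",):
    p=bot.read_camera(n)
    a=(300,60,450,180)
    cv2.imwrite(f"pics/{n}3.png",cv2.resize(p["pixels"][a[1]:a[3],a[0]:a[2],::-1],None,fx=5,fy=5,interpolation=cv2.INTER_CUBIC))
E
```

```text
t 5.5 pos [ 0.4785 -0.2851  0.0136] w 0.261 F [-3.07 -1.08  5.36] q [ 0.45  0.58 -0.03  1.99  0.04  0.57 -1.19]
turn [-0.03 -0.03  0.  ] shift cm now-axes [0.05 0.05 0.06] after-turn axes [0.05 0.05 0.06]
```

View pics/side3.png

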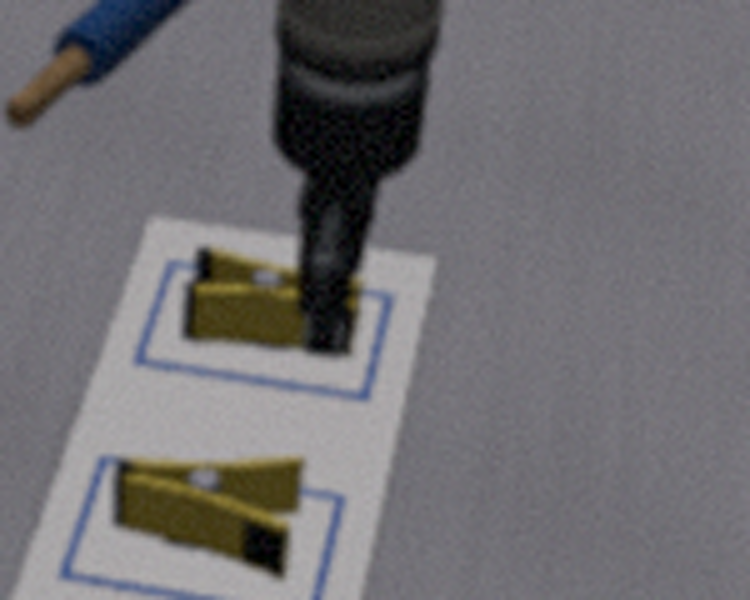

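Call:
{"op": "step_arm", "data": {
  "increments": [
    [0,0,0,0,0,0,0.7],
    [0,0,0,0,0,0,0.6],
    [0,0,0,0,0,0,0.5],
    [0,0,0,0,0,0,0.4],
    [0,0,0,0,0,0,0.2],
    [0,0,0,0,0,0,0],
    [0,0,0,0,0,0,0],
    [0,0,0,0,0,0,0],
    [0,0,-1,0,0,0,0],
    [0,0,-2,0,0,0,0],
    [0,0,-3,0,0,0,0],
    [0,0,-3,0,0,0,0],
    [-2,0,0,0,0,0,0],
    [-2.5,-0.15,0,0,0,0,0],
    [-2.5,-0.15,0,0,0,0,0],
    [-2.5,-0.15,0,0,0,0,0],
    [-2.5,-0.15,0,0,0,0,0],
    [-2.5,-0.1,0,0,0,0,0],
    [-1.7,0,0,0,0,0,0],
    [0,0,0,0,0,0,0]
  ]
}}

```text
t: 7.55
eef_pos: [0.4885, -0.1201, 0.104]
tool_rot: [0.001, -0.703, 0.712, 0.0]
contact_force: [-0.7, -0.7, -0.6]
gripper_width: 1.0
```

```bash
python3 - <<'E'
from h import *
import cv2
need(.4878,-.1237,.013,-2)
for n in ("top","side"):
    p=bot.read_camera(n)
    a=(250,60,500,260) if n=="side" else (340,120,540,320)
    cv2.imwrite(f"pics/{n}4.png",cv2.resize(p["pixels"][a[1]:a[3],a[0]:a[2],::-1],None,fx=3,fy=3,interpolation=cv2.INTER_CUBIC))
E
```

```text
t 7.55 pos [ 0.4885 -0.1201  0.104 ] w 1.0 F [-0.72 -0.67 -0.6 ] q [ 0.18  0.37 -0.08  2.07  0.04  0.7  -1.51]
turn [-0.04  0.05  1.26] shift cm now-axes [0.37 0.07 9.1 ] after-turn axes [0.36 0.06 9.1 ]
```

View pics/side4.png

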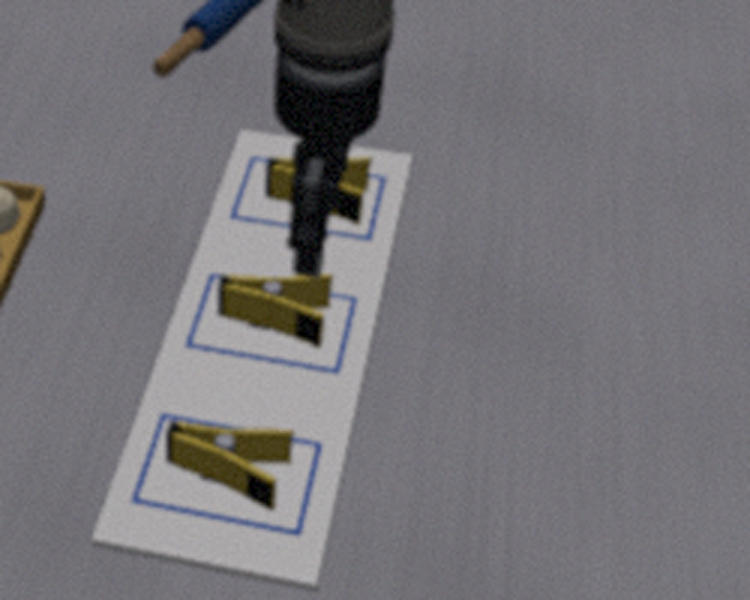

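View pics/top4.png

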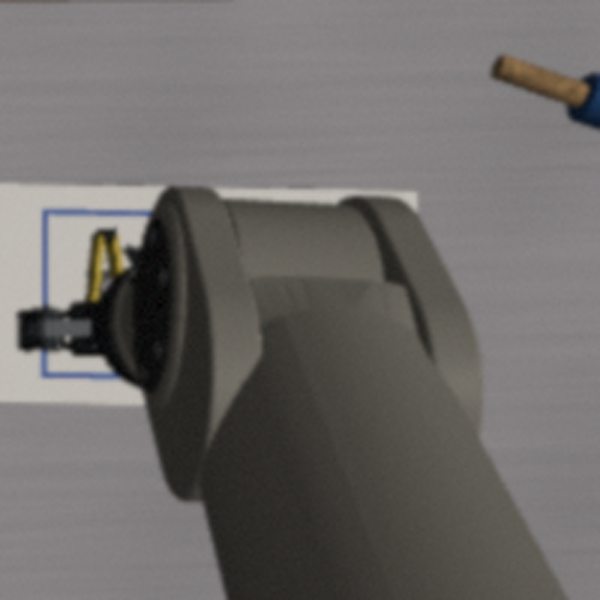

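Call:
{"op": "step_arm", "data": {
  "increments": [
    [0.35,0.05,2,0,0,1.2,0],
    [0,0,2,0,0,0,0],
    [0,0,2,0,0,0,0],
    [0,0,1.8,0,0,0,0],
    [0,0,1.2,0,0,0,0],
    [0,0,0,0,0,0,0],
    [0,0,0,0,0,0,0]
  ]
}}

```text
t: 8.35
eef_pos: [0.4877, -0.127, 0.0136]
tool_rot: [-0.0, -0.693, 0.721, -0.0]
contact_force: [-0.8, -1.1, -0.1]
gripper_width: 0.999
```

```bash
python3 - <<'E'
from h import *
import cv2
need(.4878,-.1237,.013,-2)
p=bot.read_camera("side")
a=(280,100,430,220)
cv2.imwrite(f"pics/side5.png",cv2.resize(p["pixels"][a[1]:a[3],a[0]:a[2],::-1],None,fx=5,fy=5,interpolation=cv2.INTER_CUBIC))
E
```

```text
t 8.35 pos [ 0.4877 -0.127   0.0136] w 0.999 F [-0.78 -1.14 -0.08] q [ 0.18  0.53 -0.06  2.11  0.06  0.51 -1.54]
turn [-0.01 -0.02 -0.24] shift cm now-axes [-0.33  0.    0.06] after-turn axes [-0.33  0.    0.06]
```

View pics/side5.png

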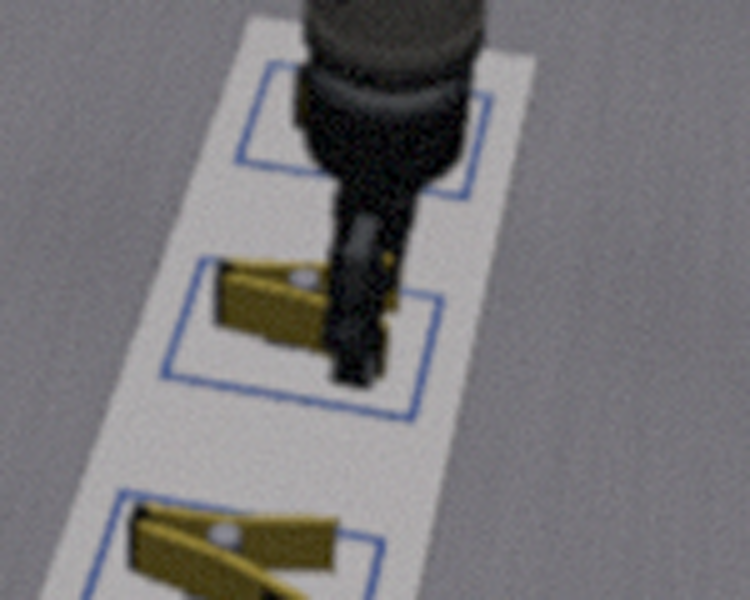

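Call:
{"op": "step_arm", "data": {
  "increments": [
    [-0.33,0,0,0,0,0,0.2],
    [0,0,0,0,0,0,0.25],
    [0,0,0,0,0,0,0.3],
    [0,0,0,0,0,0,0.36],
    [0,0,0,0,0,0,0.4],
    [0,0,0,0,0,0,0.44],
    [0,0,0,0,0,0,0.5],
    [0,0,0,0,0,0,0.55],
    [0,0,0,0,0,0,0.6],
    [0,0,0,0,0,0,0.65],
    [0,0,0,0,0,0,0.8],
    [0,0,0,0,0,0,0.8],
    [0,0,0,0,0,0,0.8]
  ],
  "squeeze": 20
}}

```text
t: 9.7
eef_pos: [0.4866, -0.1227, 0.0136]
tool_rot: [-0.001, -0.694, 0.72, 0.001]
contact_force: [-3.9, 0.6, 9.1]
gripper_width: 0.522
```

```bash
python3 - <<'E'
from h import *
import cv2
need(.4878,-.1237,.013,-2)
p=bot.read_camera("side")
a=(280,100,430,220)
cv2.imwrite(f"pics/side6.png",cv2.resize(p["pixels"][a[1]:a[3],a[0]:a[2],::-1],None,fx=5,fy=5,interpolation=cv2.INTER_CUBIC))
E
```

```text
t 9.7 pos [ 0.4866 -0.1227  0.0136] w 0.522 F [-3.92  0.56  9.09] q [ 0.17  0.53 -0.06  2.11  0.06  0.51 -1.54]
turn [ 0.11  0.01 -0.18] shift cm now-axes [ 0.09 -0.12  0.06] after-turn axes [ 0.09 -0.12  0.06]
```

View pics/side6.png

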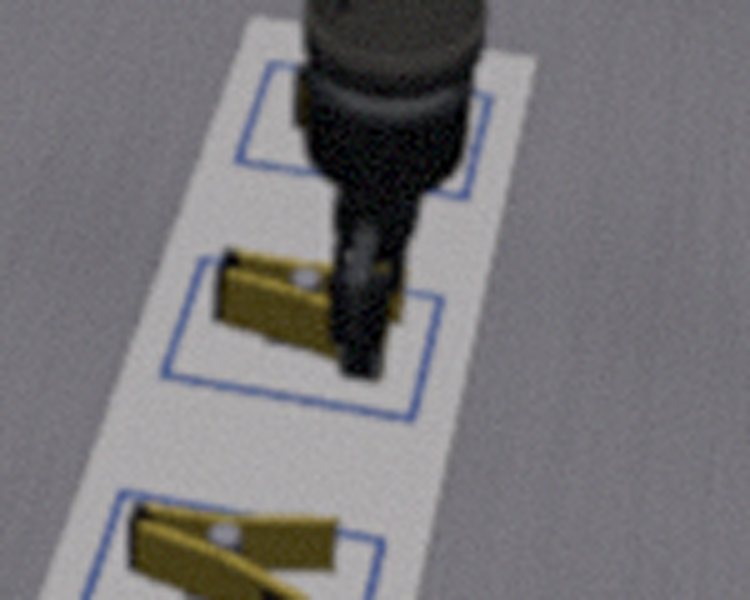

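Call:
{"op": "step_arm", "data": {
  "increments": [
    [0,0,0,0,0,0,0.45],
    [0,0,0,0,0,0,0.35],
    [0,0,0,0,0,0,0.2],
    [0,0,0,0,0,0,0],
    [0,0,0,0,0,0,0],
    [0,0,0,0,0,0,0],
    [0,0,-1,0,0,0,0],
    [0,0,-2,0,0,0,0],
    [0,0,-3,0,0,0,0],
    [0,0,-3,0,0,0,0],
    [-2,0,0,0,0,0,0],
    [-2.5,-0.1,0,0,0,0,0],
    [-2.5,-0.1,0,0,0,0,0],
    [-2.5,-0.1,0,0,0,0,0],
    [-2.5,-0.1,0,0,0,0,0],
    [-2.5,0,0,0,0,0,0],
    [-2.2,0,0,0,0,3.3,0],
    [0,0,0,0,0,0,0],
    [0,0,0,0,0,0,0],
    [0,0,0,0,0,0,0]
  ]
}}

```text
t: 11.75
eef_pos: [0.4979, 0.0425, 0.1036]
tool_rot: [-0.0, -0.672, 0.74, -0.0]
contact_force: [-0.6, -0.2, 0.3]
gripper_width: 0.997
```

```bash
python3 - <<'E'
from h import *
import cv2
need(.4967,.0455,.013,-5.7)
for n in ("top","side"):
    p=bot.read_camera(n)
    a=(250,60,500,260) if n=="side" else (240,120,440,320)
    cv2.imwrite(f"pics/{n}7.png",cv2.resize(p["pixels"][a[1]:a[3],a[0]:a[2],::-1],None,fx=3,fy=3,interpolation=cv2.INTER_CUBIC))
E
```

```text
t 11.75 pos [0.4979 0.0425 0.1036] w 0.997 F [-0.59 -0.15  0.32] q [-0.12  0.37 -0.1   2.08  0.06  0.7  -1.93]
turn [-0.01 -0.04  0.17] shift cm now-axes [-0.29  0.15  9.06] after-turn axes [-0.29  0.15  9.06]
```

View pics/side7.png

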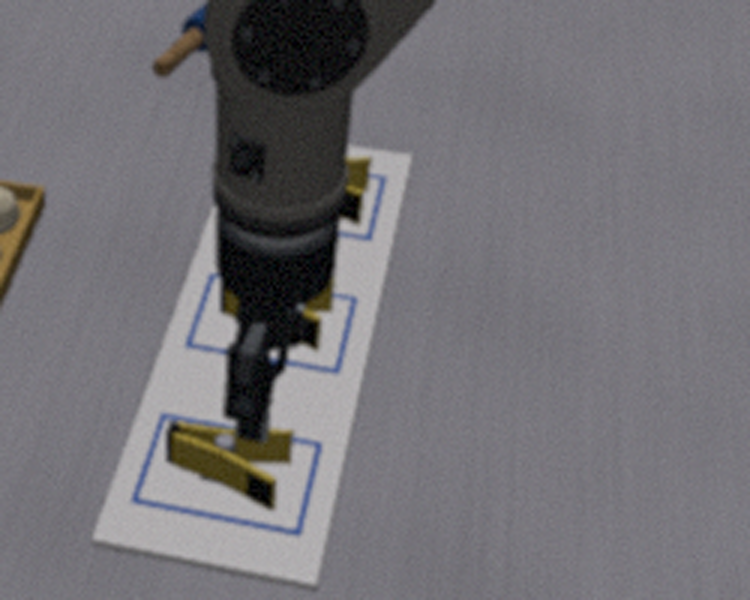

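Call:
{"op": "step_arm", "data": {
  "increments": [
    [-0.3,0.1,2,0,0,0,0],
    [0,0,2,0,0,0,0],
    [0,0,2,0,0,0,0],
    [0,0,1.8,0,0,0,0],
    [0,0,1.2,0,0,0,0],
    [0,0,0,0,0,0,0],
    [0,0,0,0,0,0,0]
  ]
}}

```text
t: 12.55
eef_pos: [0.4975, 0.0465, 0.0136]
tool_rot: [-0.0, -0.672, 0.74, -0.0]
contact_force: [-0.5, 0.7, 0.6]
gripper_width: 1.002
```

```bash
python3 - <<'E'
from h import *
import cv2
need(.4967,.0458,.013,-5.7)
p=bot.read_camera("side")
a=(260,140,410,260)
cv2.imwrite(f"pics/side8.png",cv2.resize(p["pixels"][a[1]:a[3],a[0]:a[2],::-1],None,fx=5,fy=5,interpolation=cv2.INTER_CUBIC))
E
```

```text
t 12.55 pos [0.4975 0.0465 0.0136] w 1.002 F [-0.51  0.68  0.62] q [-0.15  0.52 -0.09  2.12  0.09  0.5  -1.97]
turn [-0.   -0.01  0.19] shift cm now-axes [0.07 0.07 0.06] after-turn axes [0.07 0.07 0.06]
```

View pics/side8.png

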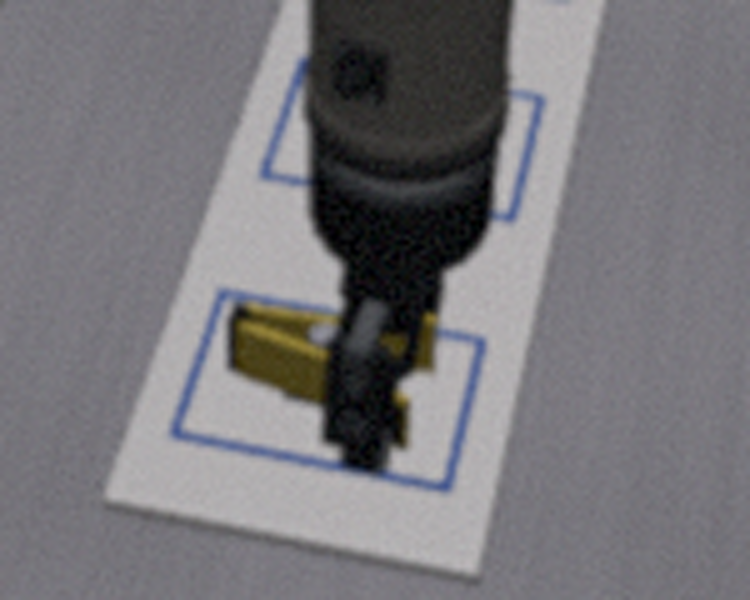

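Call:
{"op": "step_arm", "data": {
  "increments": [
    [0,0,0,0,0,0,0.2],
    [0,0,0,0,0,0,0.25],
    [0,0,0,0,0,0,0.3],
    [0,0,0,0,0,0,0.36],
    [0,0,0,0,0,0,0.4],
    [0,0,0,0,0,0,0.44],
    [0,0,0,0,0,0,0.5],
    [0,0,0,0,0,0,0.55],
    [0,0,0,0,0,0,0.6],
    [0,0,0,0,0,0,0.65],
    [0,0,0,0,0,0,0.8],
    [0,0,0,0,0,0,0.8],
    [0,0,0,0,0,0,0.8]
  ],
  "squeeze": 20
}}

```text
t: 13.9
eef_pos: [0.4964, 0.0472, 0.0137]
tool_rot: [-0.001, -0.673, 0.74, 0.001]
contact_force: [-4.3, 1.1, 9.0]
gripper_width: 0.526
```

```bash
python3 - <<'E'
from h import *
import cv2
need(.4967,.0458,.013,-5.7)
p=bot.read_camera("side")
a=(260,140,410,260)
cv2.imwrite(f"pics/side9.png",cv2.resize(p["pixels"][a[1]:a[3],a[0]:a[2],::-1],None,fx=5,fy=5,interpolation=cv2.INTER_CUBIC))
E
```

```text
t 13.9 pos [0.4964 0.0472 0.0137] w 0.526 F [-4.26  1.08  9.04] q [-0.15  0.52 -0.09  2.12  0.09  0.5  -1.97]
turn [ 0.09 -0.01  0.25] shift cm now-axes [ 0.14 -0.04  0.07] after-turn axes [ 0.14 -0.04  0.07]
```

View pics/side9.png

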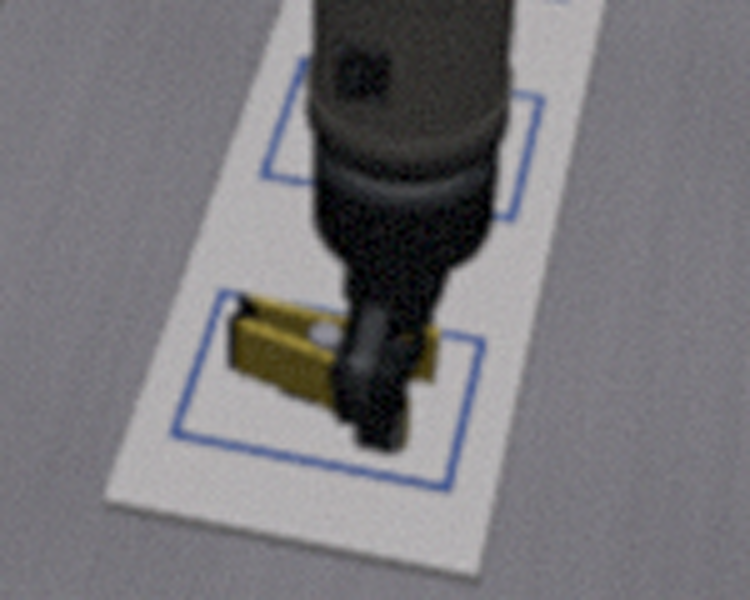

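Call:
{"op": "step_arm", "data": {
  "increments": [
    [0,0,0,0,0,0,0.45],
    [0,0,0,0,0,0,0.35],
    [0,0,0,0,0,0,0.2],
    [0,0,0,0,0,0,0],
    [0,0,0,0,0,0,0],
    [0,0,0,0,0,0,0],
    [0,0,-1,0,0,0,0],
    [0,0,-2,0,0,0,0],
    [0,0,-3,0,0,0,0],
    [0,0,-3,0,0,0,0],
    [0,0,0,0,0,-4.8,0],
    [0,0,0,0,0,0,0]
  ]
}}

```text
t: 15.15
eef_pos: [0.498, 0.0469, 0.1049]
tool_rot: [0.001, -0.703, 0.711, -0.001]
contact_force: [-0.6, -0.4, 0.4]
gripper_width: 0.997
```

Call:
{"op": "step_arm", "data": {
  "increments": [
    [1.5,0,0,0,0,0,0],
    [2.5,0.1,0,0,0,0,0],
    [2.5,0.1,0,0,0,0,0],
    [2.5,0.1,0,0,0,0,0],
    [2.5,0.1,0,0,0,0,0],
    [2.5,0.1,0,0,0,0,0],
    [2.5,0.1,0,0,0,0,0],
    [2.5,0.1,0,0,0,0,0],
    [2.5,0.1,0,0,0,0,0],
    [2.5,0.1,0,0,0,0,0],
    [2.5,0.1,0,0,0,0,0],
    [2.5,0.1,0,0,0,0,0],
    [2.5,0.1,0,0,0,0,0],
    [1.7,0.1,0,0,0,0,0],
    [0,0,0,0,0,0,0],
    [0,0,0,0,0,0,0],
    [0,0,0,0,0,0,0]
  ]
}}

```text
t: 16.85
eef_pos: [0.4804, -0.2834, 0.103]
tool_rot: [0.0, -0.703, 0.711, 0.001]
contact_force: [-0.7, 0.8, -0.7]
gripper_width: 1.001
```

```bash
python3 - <<'E'
from h import *
import cv2
need(.4775,-.285,.013,-1)
for n in ("top","side"):
    p=bot.read_camera(n)
    a=(250,60,500,260) if n=="side" else (240,140,500,300)
    cv2.imwrite(f"pics/{n}10.png",cv2.resize(p["pixels"][a[1]:a[3],a[0]:a[2],::-1],None,fx=3,fy=3,interpolation=cv2.INTER_CUBIC))
E
```

```text
t 16.85 pos [ 0.4804 -0.2834  0.103 ] w 1.001 F [-0.66  0.82 -0.7 ] q [ 0.45  0.45 -0.04  1.95  0.02  0.75 -1.18]
turn [0.04 0.06 0.37] shift cm now-axes [0.17 0.28 9.  ] after-turn axes [0.16 0.29 9.  ]
```

View pics/side10.png

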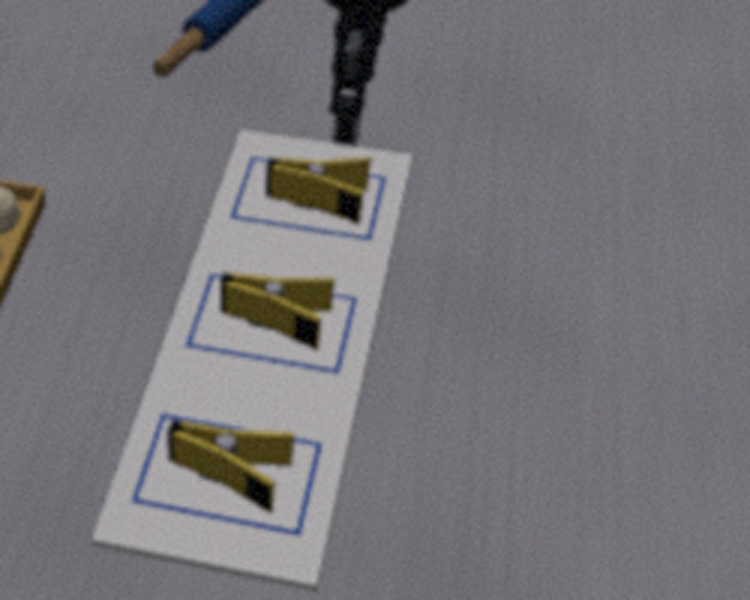

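View pics/top10.png

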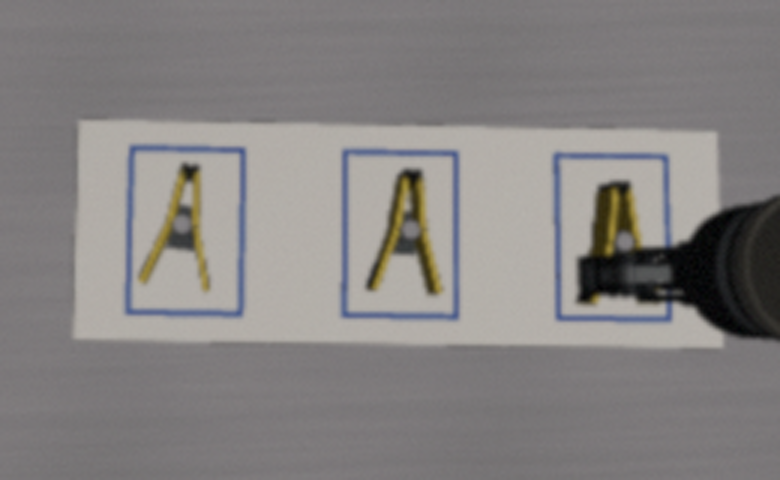

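Call:
{"op": "step_arm", "data": {
  "increments": [
    [0.1,0.45,2,0,0,0,0],
    [0,0,2,0,0,0,0],
    [0,0,2,0,0,0,0],
    [0,0,1.75,0,0,0,0],
    [0,0,1.2,0,0,0,0],
    [0,0,0,0,0,0,0],
    [0,0,0,0,0,0,0]
  ]
}}

```text
t: 17.65
eef_pos: [0.4761, -0.2857, 0.0141]
tool_rot: [0.0, -0.703, 0.711, -0.0]
contact_force: [-0.1, -1.0, 0.2]
gripper_width: 0.999
```

```bash
python3 - <<'E'
from h import *
need(.4755,-.285,.013,-1)
E
```

```text
t 17.65 pos [ 0.4761 -0.2857  0.0141] w 0.999 F [-0.13 -0.98  0.18] q [ 0.46  0.58 -0.04  1.99  0.04  0.57 -1.19]
turn [-0.01  0.    0.34] shift cm now-axes [-0.07  0.06  0.11] after-turn axes [-0.07  0.06  0.11]
```

Good. Close on the weak clip, then lift it a little.

Call:
{"op": "step_arm", "data": {
  "increments": [
    [-0.05,0,0.05,0,0,0,0.2],
    [0,0,0,0,0,0,0.3],
    [0,0,0,0,0,0,0.4],
    [0,0,0,0,0,0,0.5],
    [0,0,0,0,0,0,0.6],
    [0,0,0,0,0,0,0.7],
    [0,0,0,0,0,0,0.85],
    [0,0,0,0,0,0,1],
    [0,0,0,0,0,0,1],
    [0,0,0,0,0,0,1],
    [0,0,-0.5,0,0,0,1],
    [0,0,-1,0,0,0,1],
    [0,0,-2,0,0,0,1],
    [0,0,-2.5,0,0,0,1],
    [0,0,-2.5,0,0,0,1],
    [0,0,-2.5,0,0,0,1],
    [0,0,-1,0,0,0,1],
    [0,0,0,0,0,0,1]
  ],
  "squeeze": 30
}}

```text
t: 19.45
eef_pos: [0.4771, -0.2859, 0.135]
tool_rot: [0.001, -0.703, 0.711, -0.002]
contact_force: [0.6, -0.3, -1.3]
gripper_width: 0.254
```

```bash
python3 - <<'E'
from h import *
import cv2
need(.45,.313,.13,-1)
p=bot.read_camera("side")
cv2.imwrite(f"pics/side11.png",p["pixels"][:,:,::-1])
E
```

```text
t 19.45 pos [ 0.4771 -0.2859  0.135 ] w 0.254 F [ 0.64 -0.33 -1.31] q [ 0.46  0.4  -0.04  1.93  0.02  0.81 -1.17]
turn [-0.2  -0.09  0.32] shift cm now-axes [-59.85   3.42   0.39] after-turn axes [-59.83   3.75   0.5 ]
```

View pics/side11.png

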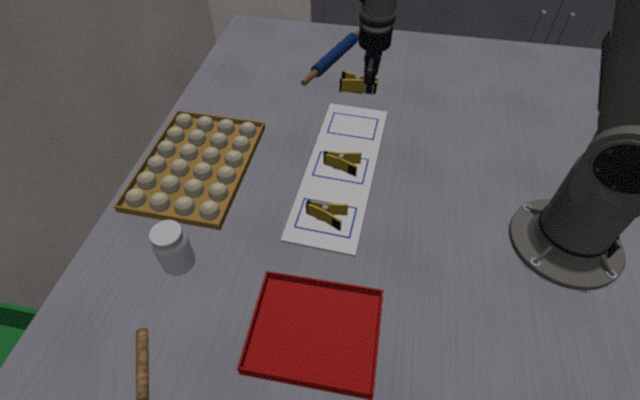

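Call:
{"op": "step_arm", "data": {
  "increments": [
    [-1,0,0,0,0,0,1],
    [-2,0,0,0,0,0,1],
    [-3,0.1,0,0,0,0,1],
    [-3,0.1,0,0,0,0,1],
    [-3,0.1,0,0,0,0,1],
    [-3,0.1,0,0,0,0,1],
    [-3,0.1,0,0,0,0,1],
    [-3,0.1,0,0,0,0,1],
    [-3,0.1,0,0,0,0,1],
    [-3,0.1,0,0,0,0,1],
    [-3,0.1,0,0,0,0,1],
    [-3,0.1,0,0,0,0,1],
    [-3,0.1,0,0,0,0,1],
    [-3,0.1,0,0,0,0,1],
    [-3,0.1,0,0,0,0,1],
    [-3,0.1,0,0,0,0,1],
    [-3,0.1,0,0,0,0,1],
    [-3,0.1,0,0,0,0,1],
    [-2,0,0,0,0,0,1],
    [-1,0,0,0,0,0,1]
  ]
}}

```text
t: 21.5
eef_pos: [0.4645, 0.2571, 0.132]
tool_rot: [-0.001, -0.704, 0.71, 0.001]
contact_force: [0.4, 0.7, -1.1]
gripper_width: 0.256
```

Call:
{"op": "step_arm", "data": {
  "increments": [
    [-2,0.1,0,0,0,0,1],
    [-2,0,0,0,0,0,1],
    [-1.5,0,0,0,0,0,1],
    [0,0,0,0,0,0,1],
    [0,0,0,0,0,0,1],
    [0,0,0,0,0,0,1]
  ]
}}

```text
t: 22.1
eef_pos: [0.466, 0.3081, 0.133]
tool_rot: [-0.001, -0.702, 0.712, -0.0]
contact_force: [-0.5, -0.9, -0.9]
gripper_width: 0.252
```

```bash
python3 - <<'E'
from h import *
import cv2
need(.465,.3115,.013,-1)
p=bot.read_camera("side")
cv2.imwrite(f"pics/side12.png",p["pixels"][:,:,::-1])
E
```

```text
t 22.1 pos [0.466  0.3081 0.133 ] w 0.252 F [-0.54 -0.86 -0.92] q [-0.5   0.42 -0.25  1.91  0.14  0.83 -2.4 ]
turn [ 0.02 -0.08  0.23] shift cm now-axes [-0.36  0.1  12.  ] after-turn axes [-0.34  0.11 12.  ]
```

View pics/side12.png

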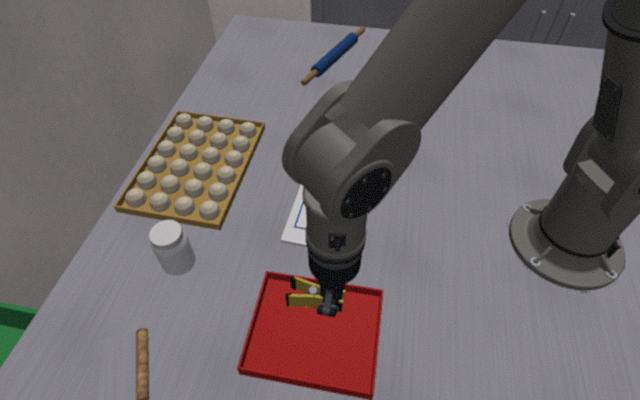

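Call:
{"op": "step_arm", "data": {
  "increments": [
    [-0.2,0.05,1,0,0,0,1],
    [0,0,2.5,0,0,0,1],
    [0,0,2.5,0,0,0,1],
    [0,0,2.5,0,0,0,1],
    [0,0,1.5,0,0,0,1],
    [0,0,1,0,0,0,1],
    [0,0,0.6,0,0,0,1],
    [0,0,0.3,0,0,0,1],
    [0,0,0,0,0,0,1],
    [0,0,0,0,0,0,1]
  ]
}}

```text
t: 23.15
eef_pos: [0.4659, 0.3121, 0.015]
tool_rot: [0.001, -0.703, 0.711, -0.0]
contact_force: [-0.4, 0.2, -0.5]
gripper_width: 0.253
```

```bash
python3 - <<'E'
from h import *
import cv2
need(.465,.3115,.012,-1)
p=bot.read_camera("side")
cv2.imwrite(f"pics/side13.png",cv2.resize(p["pixels"][220:400,220:420,::-1],None,fx=3,fy=3))
E
```

```text
t 23.15 pos [0.4659 0.3121 0.015 ] w 0.253 F [-0.42  0.19 -0.46] q [-0.54  0.59 -0.21  1.97  0.21  0.6  -2.47]
turn [-0.06  0.04  0.31] shift cm now-axes [0.06 0.09 0.3 ] after-turn axes [0.06 0.09 0.3 ]
```

View pics/side13.png

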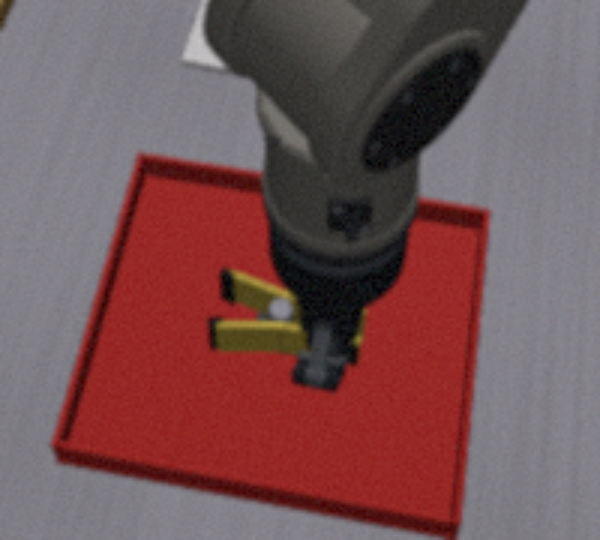

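Call:
{"op": "step_arm", "data": {
  "increments": [
    [0,0,0.2,0,0,0,1],
    [0,0,0.15,0,0,0,1],
    [0,0,0,0,0,0,1],
    [0,0,0,0,0,0,0.7],
    [0,0,0,0,0,0,0.6],
    [0,0,0,0,0,0,0.5],
    [0,0,0,0,0,0,0.4],
    [0,0,0,0,0,0,0.2],
    [0,0,0,0,0,0,0],
    [0,0,0,0,0,0,0],
    [0,0,0,0,0,0,0],
    [0,0,-0.5,0,0,0,0],
    [0,0,-1.5,0,0,0,0],
    [0,0,-3,0,0,0,0],
    [0,0,-4,0,0,0,0],
    [0,0,-4,0,0,0,0],
    [0,0,-3,0,0,0,0],
    [0,0,0,0,0,0,0]
  ]
}}

```text
t: 25.0
eef_pos: [0.4679, 0.3138, 0.1769]
tool_rot: [0.005, -0.703, 0.711, -0.001]
contact_force: [-0.1, 0.7, -0.6]
gripper_width: 0.999
```

Call:
{"op": "step_arm", "data": {
  "increments": [
    [0,0,-3,0,0,0,0],
    [-2.5,2,-2,0,0,0,0],
    [-2.5,2,0,0,0,0,0],
    [-2.5,2,0,0,0,0,0],
    [-2.5,0,0,0,0,0,0],
    [-2,0,0,0,0,0,0],
    [0,0,0,0,0,0,0],
    [0,0,0,0,0,0,0]
  ]
}}

```text
t: 25.8
eef_pos: [0.4066, 0.4319, 0.2208]
tool_rot: [-0.0, -0.703, 0.711, -0.0]
contact_force: [-0.3, -1.9, 0.7]
gripper_width: 1.001
```

```bash
python3 - <<'E'
from h import *
import cv2
need(.465,.3115,.012,-1)
for n in ("side","top"):
    p=bot.read_camera(n)
    cv2.imwrite(f"pics/{n}14.png",p["pixels"][:,:,::-1])
E
```

```text
t 25.8 pos [0.4066 0.4319 0.2208] w 1.001 F [-0.28 -1.91  0.69] q [-0.68  0.37 -0.31  1.75  0.13  1.04 -2.62]
turn [ 0.02 -0.05  0.34] shift cm now-axes [11.96 -5.98 20.88] after-turn axes [11.94 -6.05 20.88]
```

View pics/side14.png

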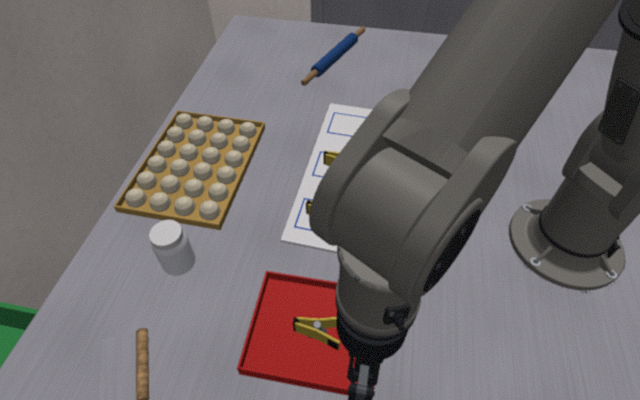

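View pics/top14.png

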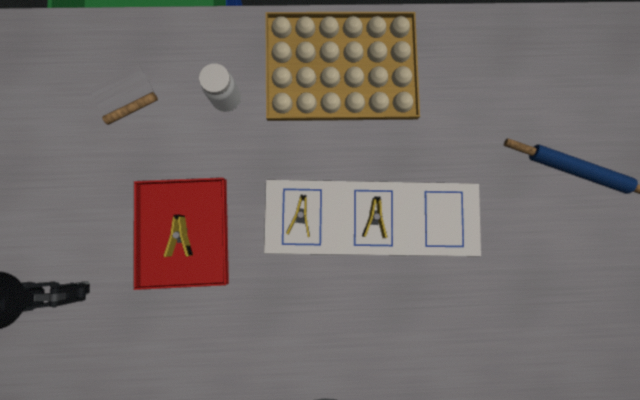

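The top view shows the weak clip in the red tray at (178, 236), and the other two in their bays at (301, 216) and (376, 217). The arm is clear, so I'm handing in.

```bash
python3 - <<'E'
from station import bot
print(bot.hand_in())
E
```

```text
the job is handed in; nothing more can be done
None
```

The weak clip was in bay 3, the right one. It is now lying in the red tray, and the job was handed in after about 26 s of robot time.

- **Squeeze test:** I squeezed all three clips at 20 N. Clip 3 closed home, to about 22 mm. Clips 2 and 1 stopped at about 44 mm and 45 mm, so they are good.
- **Carrying:** I took hold of clip 3 again, carried it to the tray, set it on the floor and released it.
- **Last checks:** The final top picture shows the weak clip standing in the tray, near its middle. The two good clips are still lying in bays 1 and 2. They shifted about 1 mm from the squeezing and were never lifted. The arm is clear of everything, with the gripper open.
- **Disagreements:** The two cameras differed by 2–3 mm on where clips 2 and 3 lay and up to about 6 mm on clip 1's handles. I aimed between the two, and every squeeze landed on the handles. Clip 3 moved about 3 mm towards the robot during its test, and I corrected for that before picking it up.

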